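Fetch the punch block from behind the pots

TASK

The punch block lies at the back of the beech bay, blocked by two pots and a valve. First move all three of these into the empty beech tray, standing upright, and leave the block where it is until that is done; then bring the punch block to the middle of the blue mat, lying lengthwise along it; only then put each pot and the valve back upright on the very spot in the bay where it stood at the start. Leave the green putty, the oil-cup block and the tally counter alone.

Things in the scene. Friction and masses are not known exactly. Their poses are not given: they have to be found in the camera images.
- bay: Fixed beech bay, 143 x 262 mm, grey floor 4 mm above the worktop. Origin on the worktop, x to its closed back, y along it. Floor from x = -61 to +74 mm; 18 mm high back rail (x = +74) and end cheeks (inside y = +-122); front open. Pots and valve stand in a row at about x = -24 mm, 67 mm apart (any order), the punch block close behind at about x = +25 mm.
- side_tray: Empty, fixed beech tool tray with a dark green floor, 120 (x) x 252 (y) x 15 mm high. Origin under its centre; inner floor 3 mm above the worktop, inside 109 x 241 mm, walls 5 mm thick.
- work_mat: Fixed blue mat with a thin white border line, 80 (x) x 160 (y) x 3 mm thick. Origin under its centre, y along its length; its top is 3 mm above the worktop.
- punch_block: Beech block holding a row of bright steel punches, 42 (x) x 124 (y) x 44 mm over the punches (the wooden part is about 25 mm high), about 0.4 kg. Origin at the centre of its underside, y along its length. It starts parallel to the bay's length. Grasp the wood across its 42 mm width.
- amber_pot: Round yellowish parts pot with a black top, closed, 42 mm diameter, 20 mm high, about 30 g. Origin at the centre of its underside, z up.
- white_pot: Round white parts pot with a pale top, closed, 42 mm diameter, 20 mm high, about 30 g. Origin at the centre of its underside, z up.
- black_valve: Black spool-shaped pick-up valve standing upright, 26 mm diameter, 32 mm high, about 50 g. Origin at the centre of its underside, z up.
- putty: Bystander: green brick of cleaning putty, 22 x 30 x 12 mm, beside the bay's left end. Origin under its centre.
- oil_block: Bystander: black bar with four coloured oil cups, 26 x 88 x 16 mm, beside the bay's left end. Origin under its centre.
- tally: Bystander: white hand tally counter, 43 x 52 x 20 mm, lying near the tray. Origin under its centre.
There are look-alikes about, which are no part of the job. Leave any purple look-alike of the amber_pot alone.

How it is judged:
On the way, in this order (a step that is already met when the one before it is completed fails the run):
1. both pots and the valve stand upright in the tray, the punch block still in its place at the back of the bay (x of amber_pot in the frame of side_tray between -0.042 and 0.042 m and y of amber_pot in the frame of side_tray between -0.108 and 0.108 m and z of each of amber_pot, white_pot, black_valve in the frame of side_tray below 0.008 m and linear speed of each of amber_pot, white_pot, black_valve below 0.03 m/s and angle between each of amber_pot, white_pot, black_valve's own z axis and vertical below 0.12 rad and x of white_pot in the frame of side_tray between -0.042 and 0.042 m and y of white_pot in the frame of side_tray between -0.108 and 0.108 m and x of black_valve in the frame of side_tray between -0.042 and 0.042 m and y of black_valve in the frame of side_tray between -0.108 and 0.108 m and distance of punch_block from where it was at the start of the episode below 0.02 m), for 0.2 s.
2. the punch block lies on the middle of the blue mat, lengthwise, while both pots and the valve still stand in the tray (x of amber_pot in the frame of side_tray between -0.042 and 0.042 m and y of amber_pot in the frame of side_tray between -0.108 and 0.108 m and z of each of amber_pot, white_pot, black_valve in the frame of side_tray below 0.008 m and linear speed of each of amber_pot, white_pot, black_valve, punch_block below 0.03 m/s and angle between each of amber_pot, white_pot, black_valve, punch_block's own z axis and vertical below 0.12 rad and x of white_pot in the frame of side_tray between -0.042 and 0.042 m and y of white_pot in the frame of side_tray between -0.108 and 0.108 m and x of black_valve in the frame of side_tray between -0.042 and 0.042 m and y of black_valve in the frame of side_tray between -0.108 and 0.108 m and x of punch_block in the frame of work_mat between -0.015 and 0.015 m and y of punch_block in the frame of work_mat between -0.015 and 0.015 m and angle between the y axis of punch_block and the y axis of work_mat, either way round below 0.2 rad and z of punch_block in the frame of work_mat below 0.008 m), for 0.2 s.
3. both pots and the valve are back on their own spots in the bay, the punch block on the mat (distance of each of amber_pot, white_pot, black_valve from where it was at the start of the episode below 0.015 m and linear speed of each of amber_pot, white_pot, black_valve, punch_block below 0.03 m/s and angle between each of amber_pot, white_pot, black_valve, punch_block's own z axis and vertical below 0.12 rad and x of punch_block in the frame of work_mat between -0.015 and 0.015 m and y of punch_block in the frame of work_mat between -0.015 and 0.015 m and angle between the y axis of punch_block and the y axis of work_mat, either way round below 0.2 rad and z of punch_block in the frame of work_mat below 0.008 m), for 0.2 s.
At the end, for the whole second after the job is handed in: Each pot and the valve stands upright, at rest, within 15 mm of where it stood at the start; the punch block lies flat and at rest on the blue mat, its centre within 15 mm of the mat's centre along each of the mat's axes and its length within 0.2 rad of the mat's length (either way round) (all of step 3); the robot touches nothing.
It fails at once if the putty is disturbed (moved more than 15 mm) (distance of putty from where it was at the start of the episode above 0.015 m).
It fails at once if the oil-cup block is disturbed (moved more than 15 mm) (distance of oil_block from where it was at the start of the episode above 0.015 m).
It fails at once if the tally counter is disturbed (moved more than 15 mm) (distance of tally from where it was at the start of the episode above 0.015 m).
It also fails if it takes over 136 s, if anything falls off the work surface, if the arm or the gripper's body presses on something with over 40 N, if the wrist force passes 120 N, or if a joint passes its speed limit or range.

ROBOT

A 6-joint arm with a two-finger parallel gripper is mounted at the origin on a cart in front of the work surface, level with it; the furniture and walls round the work are solid. World frame = base frame: x ahead of the robot, y to its left, z up, the work surface at z = 0. Lengths are in m, angles in rad, forces in N, time in s.
With the tool pointing down it reaches from about 0.3 to 0.875 m from the base axis. Payload 6.4 kg.
Tool frame: the origin (TCP) lies on the centre line of the jaws, within the pads' length; the fingertips stand 11 mm ahead of it and the grasp point (between the pads) lies 8 mm behind it (manip.tcp_to_tips is the distance from the TCP to the fingertips, in m); y points along the fingers, x is the direction in which the jaws open and shut, and the axes are right-handed (so a half turn about y gives the same grasp; the last joint's range is limited). The gripper opens to 85 mm and grips with 20 to 120 N. Pads are 22 mm wide; open, the fingers measure 114 mm over their backs; the gripper's body (76 mm by 85 mm) begins 54 mm behind the grasp point. The pads swing forward as they close: fully open they stand 13 mm farther back than shut.
Start: joints at [1.117, 0.181, 1.607, -0, 1.354, -0.206], TCP at [0.141, 0.557, 0.242] pointing down, gripper open.
Joint ranges: [-2.99, 2.99], [-0.89, 2.07], [0.3, 2.58], [-1.14, 4.28], [0, 2.63], [-3.12, 3.12]. Speed limits (rad/s): [2.57, 2.57, 3.01, 3.14, 3.14, 3.14].

INTERFACE

Orientations are given as a rotation vector (axis times angle).
In Python, from plant import manip, optics, nets gives the robot as it stands.
- The arm moves only by the tool drive_tool, never from a script. Its argument "targets" is text: rows parted by semicolons, each of 6 numbers parted by spaces: the shift along the tool's x, y, z in cm, then the turn, a rotation vector about the tool's x, y, z in degrees. In form: tx ty tz wx wy wz; .... A call has 1 to 12 rows; each row shifts and turns the commanded pose from where the row before left it, along the tool's axes as they then stand; what a row does not reach is not made up. A row lasts 1/8 s, in which the tool goes at most 62.5 mm and 10.7 degrees, less where a joint would pass 70% of its speed; a pose out of reach is approached as far as the arm can. A call is refused whole if a number of a shift passes 6.25 or a number of a turn 10.7, either way. A call with a gripper value outside its range is refused whole. "hand" is the opening in per cent of the stroke, from 0 (shut) to 100 (fully open), set as the call begins (left out, the last holds). The fingers move at their own pace and stop on an object; "newtons" is the grip in N (left out, the last holds). Time passes only in rows, so rows that do not move let the fingers close. It gives the time, the measured TCP pose, the force and the opening at its end, in the units of the state.
- manip.state(): the state, without advancing time (a new reading comes with each control period).
- optics.read_camera(name): name is "scene" or "top" or "wrist"; returns the picture (420x560x3 uint8, red, green, blue); there is no depth.
- optics.camera_info(name): a dict with "mtx" (3x3 intrinsics, pixels), "cam_to_world" (4x4, takes a point from camera to world coordinates). Camera axes: x right, y up, looking along -z (the intrinsics and any distortion apply to the point x, -y, -z); pixel columns grow to the right and rows downward; lengths in m; the calibration is good to about 2 mm. A picture is of the moment at which its call begins: read the wrist's pose just before it. camera_info takes no time and is no camera call; for the wrist camera it gives the pose at the moment of the call.
- manip.finish_job(): hands the job in, once; it reports no verdict.
Trained networks look in the newest picture that a camera, given by its name, has taken for a name from the list of things; names that differ only in an ending like _2 or _b are one class to them, and where a whole thing is asked for, a point or a joint stands for the part that bears it (a point fixed in the world has none). Each returns a list of dicts, best first, with "confidence" (0 to 1); they miss things now and then, are a little off and sometimes report something else, mostly with a low value. They report only what shows in the picture. A call takes as long as a camera call. They do not tell look-alikes from the thing itself.
- nets.masks_of(camera, target): "mask" (420x560 bool, what is visible of it) and "bbox" ([centre column, centre row, width, height] in pixels, round what is visible of it).
The state is a dict: "time": time; "joint_positions": joint angles; "joint_vel": joint speeds; "joint_torque": joint torques, N m; "position": TCP position; "tcp_rot": TCP orientation; "contact_force": force on the tool from outside, world axes, zero at the start; "moment": the same for the moment, N m; "finger_gap": finger opening in m.
Only numpy, scipy, OpenCV 4.12 (cv2) and the standard library are available. Lean on these libraries where they do the work, as an engineer would, in place of code of your own. Each camera call takes 0.05 s, during which the arm holds its last target. There are 200 camera calls.

## Working session

There is one attempt and no reset: what is moved stays moved. The work goes in short steps, Python scripts to look and compute and a tool call to move; the robot and the scene stay as the last step left them, time stands still between calls to the robot, and variables do not carry over. Pictures are saved under pics/ and viewed, about 12 in all and at most 16, crops included, and the job is handed in when it is done.

Besides the shell and the picture viewer there is one more tool, called after "Emit:" as name(argument=value, ...), one argument or row to a line, values as JSON. drive_tool: Moves the arm, as the interface text tells. Its arguments: {"type":"object","properties":{"targets":{"type":"string"},"hand":{"type":"number"},"newtons":{"type":"number"}},"required":["targets"]}

```bash
mkdir -p pics; ls; python3 - <<'E'
from plant import manip, optics, nets
import cv2,numpy as np
s=manip.state();print({k:np.round(v,3).tolist() for k,v in s.items()}, manip.tcp_to_tips)
for c in("top","scene","wrist"):
    i=optics.camera_info(c);print(c,np.round(i["mtx"],1).tolist(),np.round(i["cam_to_world"],3).tolist(),[k for k in i])
    im=optics.read_camera(c);cv2.imwrite(f"pics/{c}0.png",im[...,::-1])
    if c!="scene":
        for n in["bay","side_tray","work_mat","punch_block","amber_pot","white_pot","black_valve","putty","oil_block","tally"]:
            try: print(n,[(round(d["confidence"],2),np.round(d["bbox"]).tolist()) for d in nets.masks_of(c,n)][:3])
            except Exception as e: print(n,e)
E
```

```text
pics
{'time': 0.0, 'joint_positions': [1.117, 0.182, 1.608, 0.0, 1.354, -0.206], 'joint_vel': [-0.0, 0.001, 0.001, -0.001, -0.0, -0.001], 'joint_torque': [-0.001, -44.487, -35.133, -0.0, 0.009, 0.0], 'position': [0.141, 0.557, 0.241], 'tcp_rot': [-1.317, -1.024, 1.026], 'contact_force': [-0.194, -0.23, 0.246], 'moment': [0.035, -0.032, -0.037], 'finger_gap': 0.085} 0.011
top [[504.6, 0.0, 272.2], [0.0, 504.6, 206.5], [0.0, 0.0, 1.0]] [[-0.009, 0.98, -0.198, 0.304], [-1.0, -0.007, 0.013, 0.196], [0.012, 0.198, 0.98, 1.047], [0.0, 0.0, 0.0, 1.0]] ['mtx', 'cam_to_world']
bay [(0.72, [201.0, 199.0, 142.0, 125.0]), (0.52, [204.0, 187.0, 61.0, 50.0])]
side_tray [(0.82, [323.0, 174.0, 117.0, 117.0])]
work_mat [(0.79, [256.0, 258.0, 84.0, 69.0]), (0.36, [323.0, 173.0, 117.0, 120.0]), (0.21, [201.0, 198.0, 136.0, 122.0])]
punch_block [(0.8, [204.0, 185.0, 57.0, 47.0])]
amber_pot [(0.87, [325.0, 269.0, 24.0, 18.0]), (0.85, [408.0, 202.0, 21.0, 20.0]), (0.69, [236.0, 193.0, 19.0, 23.0])]
white_pot [(0.89, [211.0, 210.0, 22.0, 19.0])]
black_valve [(0.53, [185.0, 228.0, 12.0, 11.0])]
putty [(0.66, [144.0, 264.0, 21.0, 12.0])]
oil_block [(0.88, [126.0, 234.0, 46.0, 25.0])]
tally [(0.68, [374.0, 240.0, 25.0, 20.0])]
scene [[536.4, 0.0, 280.7], [0.0, 536.4, 211.5], [0.0, 0.0, 1.0]] [[-0.631, 0.319, -0.707, -0.268], [-0.776, -0.261, 0.574, 0.832], [-0.001, 0.911, 0.412, 0.49], [0.0, 0.0, 0.0, 1.0]] ['mtx', 'cam_to_world']
wrist [[356.5, 0.0, 284.1], [0.0, 356.5, 207.5], [0.0, 0.0, 1.0]] [[0.245, -0.919, -0.308, 0.062], [0.969, 0.233, 0.077, 0.578], [0.001, -0.317, 0.948, 0.373], [0.0, 0.0, 0.0, 1.0]] ['mtx', 'cam_to_world']
bay [(0.53, [206.0, 401.0, 30.0, 24.0])]
side_tray []
work_mat []
punch_block []
amber_pot []
white_pot []
black_valve []
putty [(0.58, [251.0, 382.0, 20.0, 21.0])]
oil_block [(0.57, [305.0, 391.0, 15.0, 5.0])]
tally []
```

```bash
cat > h.py <<'E'
import numpy as np,cv2
from plant import manip,optics,nets
from scipy.spatial.transform import Rotation as R
def ray(c,px,z,info=None):
    i=info or optics.camera_info(c);K=i["mtx"];T=i["cam_to_world"]
    px=np.atleast_2d(np.array(px,float))
    d=np.c_[(px[:,0]-K[0,2])/K[0,0],-(px[:,1]-K[1,2])/K[1,1],-np.ones(len(px))]@T[:3,:3].T
    o=T[:3,3];return o+d*((np.asarray(z)-o[2])/d[:,2])[:,None]
def proj(c,P,info=None):
    i=info or optics.camera_info(c);K=i["mtx"];T=i["cam_to_world"]
    p=(np.atleast_2d(P)-T[:3,3])@T[:3,:3]
    return np.c_[K[0,0]*p[:,0]/-p[:,2]+K[0,2],K[1,1]*p[:,1]/p[:,2]+K[1,2]]
def plan(target,yaw=None):
    """target xyz of TCP; yaw = world angle of tool x axis (mod 180) -> tool-frame shift cm & turn deg"""
    s=manip.state();r=R.from_rotvec(s["tcp_rot"]);M=r.as_matrix()
    print("pos",np.round(s["position"],4),"axes x,y,z",np.round(M.T,3).tolist(),"t",round(s["time"],2))
    print("shift cm (tool axes)",np.round(M.T@(np.array(target)-s["position"])*100,2))
    if yaw is not None:
        pass
def net(c,n,k=3):
    return [(round(d["confidence"],2),d["mask"],np.round(d["bbox"])) for d in nets.masks_of(c,n)][:k]
E
python3 - <<'E'
import cv2,numpy as np
from scipy.spatial.transform import Rotation as R
a=cv2.imread("pics/top0.png")[140:300,80:450];cv2.imwrite("pics/top0c.png",cv2.resize(a,None,fx=2.1,fy=2.1,interpolation=cv2.INTER_CUBIC))
print(R.from_rotvec([-1.317,-1.024,1.026]).as_matrix().round(3))
E
```

```text
[[ 0.245 -0.    -0.97 ]
 [ 0.97  -0.001  0.245]
 [-0.001 -1.     0.   ]]
```

View pics/top0c.png

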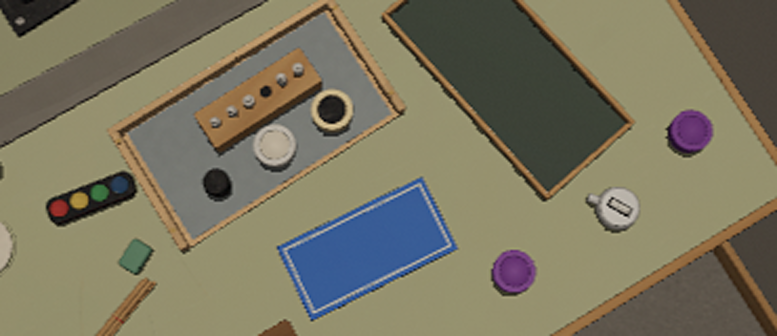

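View pics/wrist0.png

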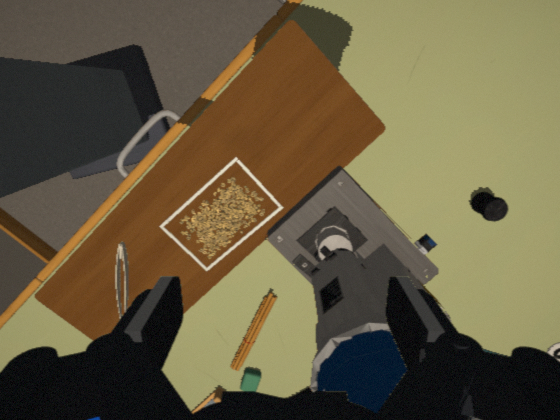

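View pics/scene0.png

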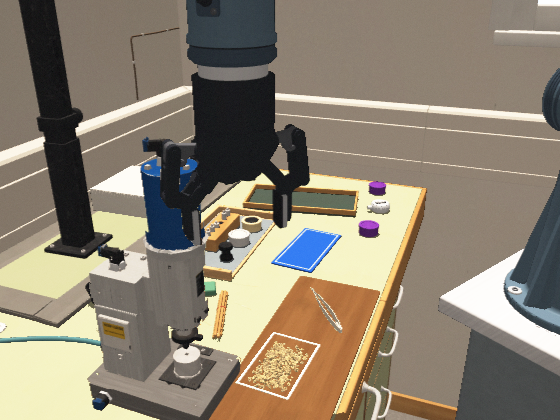

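Top view shows the bay with, from left to right, the valve (crop 217,183), white pot (275,147) and amber pot (332,110). The tray is upper right, the mat is at (367,247), and there are purple look-alikes. A tall press stands close to the start pose, to the left of the bay.

```bash
python3 - <<'E'
from h import *
cc=lambda p:np.array(p)/2.1+[80,140]
def rect(n,z,k=0):
    m=net("top",n)[k][1].astype(np.uint8)
    c=max(cv2.findContours(m,cv2.RETR_EXTERNAL,cv2.CHAIN_APPROX_NONE)[0],key=cv2.contourArea)[:,0]
    w=ray("top",c,z)[:,:2]*1000
    (cx,cy),(a,b),t=cv2.minAreaRect(w.astype(np.float32))
    if a>b: t-=90
    print(n,"ctr",round(cx,1),round(cy,1),"size",round(a),round(b),"short-axis deg",round(t%180,1))
optics.read_camera("top")
rect("bay",.012);rect("side_tray",.013);rect("work_mat",.003);rect("punch_block",.027)
rect("oil_block",.014);rect("putty",.01);rect("tally",.015)
for n in("amber_pot","white_pot","black_valve"):
    for c,m,b in net("top",n):
        ys,xs=np.nonzero(m);print(n,c,np.round(ray("top",[[xs.mean(),ys.mean()]],.018 if n!="black_valve" else .024)[0]*1000,1))
# hand-picked corners from crop
print("bay outer top corners",ray("top",cc([[112,130],[330,3],[404,108],[186,248]]),.018)[:,:2].round(3).tolist())
print("mat",ray("top",cc([[278,247],[422,179],[457,248],[314,319]]),.003)[:,:2].round(3).tolist())
print("tray near",ray("top",cc([[385,16],[548,195],[632,123]]),.015)[:,:2].round(3).tolist())
i=optics.camera_info("scene")
print("press motor top approx", ray("scene",[[170,165]],.3)[0].round(3), "base corners",ray("scene",[[240,355],[95,365],[205,410],[150,300]],.03)[:,:2].round(3).tolist())
E
```

```text
bay ctr 535.0 327.8 size 150 265 short-axis deg 32.0
side_tray ctr 586.2 77.9 size 255 124 short-axis deg 130.2
work_mat ctr 407.1 218.0 size 82 163 short-axis deg 25.8
punch_block ctr 552.3 323.6 size 51 125 short-axis deg 34.4
oil_block ctr 457.5 489.3 size 29 90 short-axis deg 21.7
putty ctr 399.1 444.0 size 23 31 short-axis deg 58.0
tally ctr 442.7 -28.0 size 41 45 short-axis deg 19.4
amber_pot 0.69 [381.6  76.9  18. ]
amber_pot 0.62 [ 518.4 -102.5   18. ]
amber_pot 0.54 [542.7 253.2  18. ]
white_pot 0.66 [506.8 309.6  18. ]
black_valve 0.47 [468.5 364.5  24. ]
black_valve 0.23 [442.1 -25.5  24. ]
bay outer top corners [[0.523, 0.47], [0.654, 0.255], [0.544, 0.181], [0.406, 0.394]]
mat [[0.408, 0.306], [0.474, 0.164], [0.405, 0.13], [0.337, 0.27]]
tray near [[0.641, 0.2], [0.456, 0.04], [0.528, -0.047]]
press motor top approx [0.225 0.584 0.3  ] base corners [[0.202, 0.52], [0.303, 0.674], [0.148, 0.606], [0.393, 0.553]]
```

Emit:
drive_tool(
  targets="-6 0 0 0 0 0;-6 0 0 0 0 0;-6 0 0 0 0 0;-.4 0 -5 0 0 0;-.4 0 -5 0 0 0;-.4 0 -5 0 0 0;-.4 0 -5 0 0 0;-.4 0 -5 0 0 0;-.4 0 -5 0 0 0;-.4 0 -5 0 0 0;0 0 0 0 0 0",
  hand=64,
)

```text
time: 3.08
position: [0.432, 0.2685, 0.2422]
tcp_rot: [-1.318, -1.022, 1.022]
contact_force: [-0.1, -0.1, 0.2]
finger_gap: 0.0548
```

Emit:
drive_tool(
  targets="0 0 0 0 -9.4 0;0 0 0 0 -9.4 0;0 0 0 0 -9.4 0;0 0 0 0 -9.4 0;0 0 0 0 -9.4 0;0 0 0 0 0 0;0 0 0 0 0 0",
)

```text
time: 3.95
position: [0.4288, 0.2702, 0.2424]
tcp_rot: [-0.883, -1.615, 1.615]
contact_force: [0.1, 0.4, 0.8]
finger_gap: 0.0547
```

```bash
python3 - <<'E'
from h import *
plan([.5068,.3096,.1])
im=optics.read_camera("wrist");v=im[...,::-1].copy();inf=optics.camera_info("wrist")
for n,z in(("amber_pot",.018),("white_pot",.018),("black_valve",.024),("punch_block",.027),("work_mat",.003),("bay",.01),("side_tray",.01)):
    for c,m,b in net("wrist",n,2):
        ys,xs=np.nonzero(m);p=[xs.mean(),ys.mean()]
        w=ray("wrist",np.c_[xs,ys],z,inf)[:,:2]*1000
        (cx,cy),s,t=cv2.minAreaRect(w.astype(np.float32))
        print(n,c,b.tolist(),"centroid",w.mean(0).round(1),"rect",round(cx,1),round(cy,1),np.round(s),round(t,1))
        cv2.circle(v,(int(p[0]),int(p[1])),3,(0,0,255),-1)
cv2.imwrite("pics/w1.png",v)
E
```

```text
pos [0.4288 0.2702 0.2424] axes x,y,z [[-0.539, 0.842, 0.0], [-0.0, 0.0, -1.0], [-0.842, -0.539, 0.0]] t 3.95
shift cm (tool axes) [-0.89 14.24 -8.69]
amber_pot 0.68 [216.0, 249.0, 36.0, 42.0] centroid [539.6 255.1] rect 539.2 254.4 [45. 42.] 18.5
amber_pot 0.64 [135.0, 21.0, 55.0, 40.0] centroid [382.7  82.6] rect 384.1 83.4 [33. 45.] 32.7
white_pot 0.77 [278.0, 249.0, 37.0, 46.0] centroid [505.5 311.4] rect 505.2 311.5 [47. 41.] 32.6
black_valve 0.78 [342.0, 251.0, 22.0, 30.0] centroid [467.3 365.7] rect 466.4 366.2 [35. 25.] 34.9
black_valve 0.25 [15.0, 23.0, 30.0, 43.0] centroid [440.   -3.6] rect 439.4 -2.5 [35. 26.] 18.5
punch_block 0.61 [272.0, 290.0, 101.0, 42.0] centroid [545. 330.] rect 544.9 329.9 [ 55. 112.] 32.6
work_mat 0.74 [258.0, 124.0, 168.0, 101.0] centroid [405.4 220.2] rect 406.6 221.3 [ 81. 161.] 25.7
bay 0.69 [277.0, 272.0, 240.0, 118.0] centroid [516.4 324.6] rect 535.3 331.4 [152. 267.] 32.6
side_tray 0.96 [71.0, 186.0, 142.0, 242.0] centroid [579.5  85.4] rect 586.6 81.0 [255. 131.] 40.7
```

View pics/w1.png

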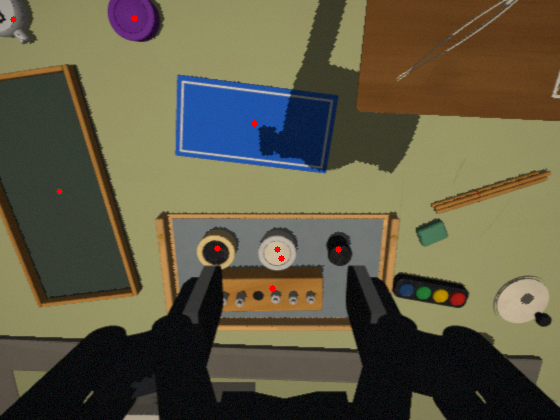

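Emit:
drive_tool(
  targets="-.35 4 -4.35 0 0 0;-.35 4 -4.35 0 0 0;0 4 0 0 0 0;0 4 0 0 0 0;0 2 0 0 0 0;0 0 0 0 0 0",
)

```text
time: 5.1
position: [0.5053, 0.3108, 0.0611]
tcp_rot: [-0.88, -1.614, 1.618]
contact_force: [-0.0, 1.0, 0.2]
finger_gap: 0.0547
```

```bash
python3 - <<'E'
from h import *
plan([.506,.311,.022])
im=optics.read_camera("wrist");cv2.imwrite("pics/w2.png",im[...,::-1])
inf=optics.camera_info("wrist")
for n,z in(("white_pot",.018),("amber_pot",.018),("black_valve",.024)):
    for c,m,b in net("wrist",n,2):
        ys,xs=np.nonzero(m);w=ray("wrist",np.c_[xs,ys],z,inf)[:,:2]*1000
        print(n,c,b.tolist(),w.mean(0).round(1))
E
```

```text
pos [0.5053 0.3108 0.0611] axes x,y,z [[-0.542, 0.841, 0.001], [-0.003, -0.001, -1.0], [-0.841, -0.542, 0.003]] t 5.1
shift cm (tool axes) [-0.02  3.91 -0.08]
amber_pot 0.85 [160.0, 249.0, 81.0, 81.0] [543.1 255.3]
black_valve 0.67 [412.0, 252.0, 64.0, 63.0] [470.  367.3]
```

View pics/w2.png

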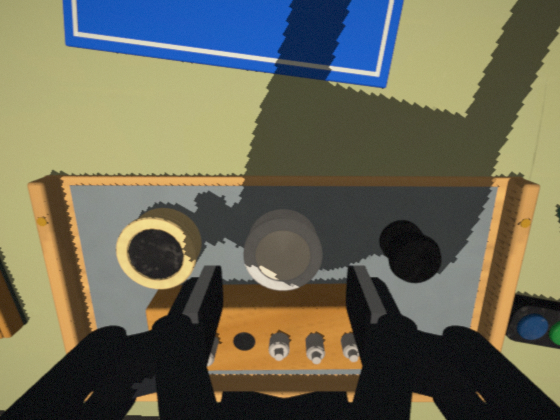

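The white pot is at (283,250), centred between the finger pads (columns 215 and 355). The amber pot and valve positions match the 67 mm row. Descending.

Emit:
drive_tool(
  targets="0 1.5 -.05 0 0 0;0 1.3 -.05 0 0 0;0 1.1 0 0 0 0;0 0 0 0 0 0;0 0 0 0 0 0",
)

```text
time: 5.92
position: [0.5072, 0.3118, 0.0232]
tcp_rot: [-0.882, -1.617, 1.617]
contact_force: [1.2, -0.1, 0.7]
finger_gap: 0.0545
```

Emit:
drive_tool(
  targets="0 0 0 0 0 0;0 0 0 0 0 0;0 0 0 0 0 0;0 0 0 0 0 0",
  hand=30,
  newtons=30,
)

```text
time: 6.42
position: [0.5076, 0.312, 0.024]
tcp_rot: [-0.883, -1.618, 1.616]
contact_force: [-0.3, 0.5, 5.8]
finger_gap: 0.0404
```

Emit:
drive_tool(
  targets="0 -2 0 0 0 0;0 -3 0 0 0 0;0 -3 0 0 0 0;0 0 0 0 0 0",
)

```text
time: 6.92
position: [0.509, 0.3126, 0.1069]
tcp_rot: [-0.886, -1.622, 1.614]
contact_force: [-0.4, 0.7, 0.6]
finger_gap: 0.0398
```

Emit:
drive_tool(
  targets="-3.95 0 1.02 0 0 0;-3.95 0 1.02 0 0 0;-3.95 0 1.02 0 0 0;-3.95 0 1.02 0 0 0;-3.95 0 1.02 0 0 0;-3.95 0 1.02 0 0 0;0 0 0 0 0 0;0 0 0 0 0 0",
)

```text
time: 7.92
position: [0.5832, 0.0796, 0.1025]
tcp_rot: [-0.88, -1.616, 1.617]
contact_force: [-0.1, 1.0, 0.1]
finger_gap: 0.0402
```

```bash
python3 - <<'E'
from h import *
plan([.586,.080,.0235])
im=optics.read_camera("wrist");cv2.imwrite("pics/w3.png",im[...,::-1])
optics.read_camera("top")
for c,m,b in net("wrist","white_pot",2):print(c,b)
E
```

```text
pos [0.5832 0.0796 0.1025] axes x,y,z [[-0.541, 0.841, 0.001], [-0.002, 0.0, -1.0], [-0.841, -0.541, 0.001]] t 7.92
shift cm (tool axes) [-0.13  7.9  -0.27]
0.81 [286. 280.  94. 105.]
```

View pics/w3.png

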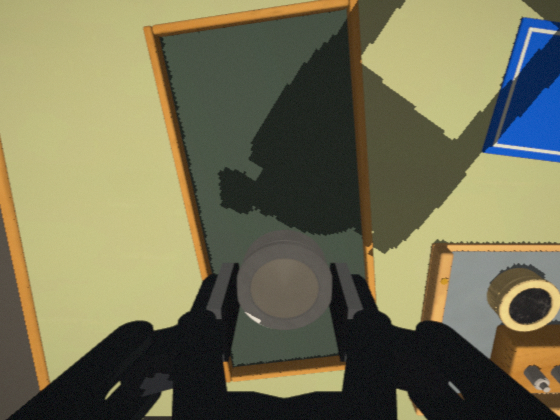

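The pot is held at (285,280), level and centred in the tray. Lowering.

Emit:
drive_tool(
  targets="-.1 3 -.2 0 0 0;0 3 -.1 0 0 0;0 1.2 0 0 0 0;0 .7 0 0 0 0;0 0 0 0 0 0;0 0 0 0 0 0",
)

```text
time: 8.82
position: [0.5879, 0.0802, 0.0254]
tcp_rot: [-0.883, -1.618, 1.617]
contact_force: [0.0, -0.2, -0.3]
finger_gap: 0.0398
```

Emit:
drive_tool(
  targets="0 0 0 0 0 0;0 0 0 0 0 0;0 0 0 0 0 0",
  hand=64,
)

```text
time: 9.2
position: [0.5872, 0.0801, 0.0245]
tcp_rot: [-0.882, -1.617, 1.617]
contact_force: [-0.2, 0.1, -0.1]
finger_gap: 0.0547
```

Emit:
drive_tool(
  targets="0 -3 0 0 0 0;0 -5 0 0 0 0;0 0 0 0 0 0",
)

```text
time: 9.57
position: [0.5906, 0.08, 0.1091]
tcp_rot: [-0.89, -1.623, 1.616]
contact_force: [0.6, 0.3, -0.9]
finger_gap: 0.0548
```

Emit:
drive_tool(
  targets="4.3 0 -1.44 0 0 0;4.3 0 -1.44 0 0 0;4.3 0 -1.44 0 0 0;4.2 0 -1.43 0 0 0;0 2 0 0 0 0;0 2 0 0 0 0;0 0 0 0 0 0;0 0 0 0 0 0",
)

```text
time: 10.58
position: [0.5431, 0.254, 0.064]
tcp_rot: [-0.882, -1.615, 1.616]
contact_force: [0.4, 0.0, 1.1]
finger_gap: 0.0545
```

```bash
python3 - <<'E'
from h import *
plan([.5435,.2553,.0235])
im=optics.read_camera("wrist");inf=optics.camera_info("wrist")
for c,m,b in net("wrist","amber_pot",2):
        ys,xs=np.nonzero(m);w=ray("wrist",np.c_[xs,ys],.018,inf)[:,:2]*1000
        print(c,b.tolist(),w.mean(0).round(1))
E
```

```text
pos [0.5431 0.254  0.064 ] axes x,y,z [[-0.54, 0.841, 0.0], [-0.001, -0.0, -1.0], [-0.841, -0.54, 0.001]] t 10.57
shift cm (tool axes) [ 0.09  4.05 -0.11]
0.68 [286.0, 245.0, 77.0, 82.0] [541.8 255.3]
0.33 [386.0, 320.0, 232.0, 87.0] [553.5 321.6]
```

Emit:
drive_tool(
  targets=".05 1.5 0 0 0 0;0 1.4 0 0 0 0;0 1.15 0 0 0 0;0 0 0 0 0 0;0 0 0 0 0 0",
)

```text
time: 11.3
position: [0.5427, 0.2556, 0.0238]
tcp_rot: [-0.882, -1.617, 1.617]
contact_force: [-0.2, 0.3, 0.8]
finger_gap: 0.0548
```

Emit:
drive_tool(
  targets="0 0 0 0 0 0;0 0 0 0 0 0;0 0 0 0 0 0;0 0 0 0 0 0",
  hand=30,
)

```text
time: 11.8
position: [0.5432, 0.2557, 0.0246]
tcp_rot: [-0.883, -1.618, 1.616]
contact_force: [-0.4, 0.9, 5.4]
finger_gap: 0.0401
```

Emit:
drive_tool(
  targets="0 -2 0 0 0 0;0 -3 0 0 0 0;0 -3 0 0 0 0;0 0 0 0 0 0;0 0 0 0 0 0",
)

```text
time: 12.42
position: [0.542, 0.2553, 0.1035]
tcp_rot: [-0.881, -1.617, 1.617]
contact_force: [-0.3, 0.2, -0.6]
finger_gap: 0.0398
```

Emit:
drive_tool(
  targets="-3.62 0 2.54 0 0 0;-3.62 0 2.54 0 0 0;-3.62 0 2.54 0 0 0;-3.62 0 2.54 0 0 0;-3.62 0 2.54 0 0 0;0 2 0 0 0 0;0 2.2 0 0 0 0;0 0 0 0 0 0;0 0 0 0 0 0",
)

```text
time: 13.55
position: [0.5336, 0.0347, 0.0617]
tcp_rot: [-0.881, -1.617, 1.617]
contact_force: [0.8, -0.2, -0.3]
finger_gap: 0.0399
```

```bash
python3 - <<'E'
from h import *
plan([.533,.0345,.0235])
im=optics.read_camera("wrist");cv2.imwrite("pics/w4.png",im[...,::-1])
E
```

```text
pos [0.5336 0.0347 0.0617] axes x,y,z [[-0.542, 0.84, 0.001], [-0.001, 0.0, -1.0], [-0.84, -0.542, 0.001]] t 13.55
shift cm (tool axes) [0.01 3.82 0.06]
```

View pics/w4.png

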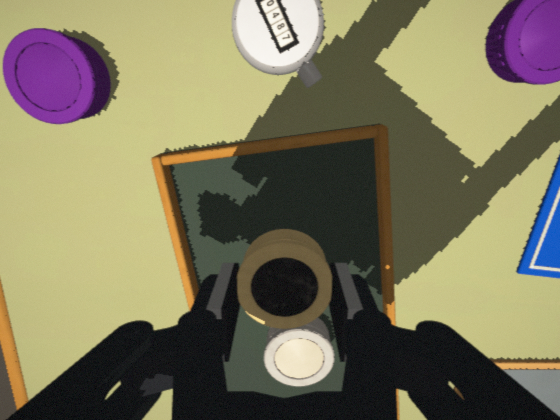

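The amber pot is held at (285,285) over the tray's near end. The white pot stands upright at (298,358), well clear.

Emit:
drive_tool(
  targets="0 1.5 0 0 0 0;0 1.5 0 0 0 0;0 .85 0 0 0 0;0 0 0 0 0 0;0 0 0 0 0 0",
)

```text
time: 14.22
position: [0.5336, 0.0346, 0.0228]
tcp_rot: [-0.881, -1.617, 1.617]
contact_force: [1.0, -0.4, -0.6]
finger_gap: 0.0399
```

Emit:
drive_tool(
  targets="0 0 0 0 0 0;0 0 0 0 0 0;0 0 0 0 0 0",
  hand=64,
)

```text
time: 14.6
position: [0.5339, 0.0345, 0.0234]
tcp_rot: [-0.882, -1.617, 1.617]
contact_force: [-0.0, -0.3, 0.2]
finger_gap: 0.0549
```

Emit:
drive_tool(
  targets="0 -3 0 0 0 0;0 -5 0 0 0 0;0 0 0 0 0 0;0 0 0 0 0 0",
)

```text
time: 15.1
position: [0.5336, 0.0346, 0.1032]
tcp_rot: [-0.882, -1.617, 1.617]
contact_force: [0.0, -0.1, -0.4]
finger_gap: 0.0543
```

Emit:
drive_tool(
  targets="4.49 0 -1.81 0 0 0;4.49 0 -1.81 0 0 0;4.49 0 -1.81 0 0 0;4.49 0 -1.81 0 0 0;4.49 0 -1.81 0 0 0;4.49 0 -1.81 0 0 0;4.49 0 -1.81 0 0 0;0 1.5 0 0 0 0;0 1.5 0 0 0 0;0 0 0 0 0 0;0 0 0 0 0 0",
)

```text
time: 16.48
position: [0.4704, 0.3663, 0.073]
tcp_rot: [-0.882, -1.615, 1.616]
contact_force: [0.7, -0.0, 0.6]
finger_gap: 0.0542
```

```bash
python3 - <<'E'
from h import *
plan([.470,.3673,.020])
im=optics.read_camera("wrist");inf=optics.camera_info("wrist");cv2.imwrite("pics/w5.png",im[...,::-1])
for c,m,b in net("wrist","black_valve",2):
        ys,xs=np.nonzero(m);w=ray("wrist",np.c_[xs,ys],.024,inf)[:,:2]*1000
        print(c,b.tolist(),w.mean(0).round(1))
E
```

```text
pos [0.4704 0.3663 0.073 ] axes x,y,z [[-0.54, 0.841, -0.0], [-0.001, -0.0, -1.0], [-0.841, -0.54, 0.001]] t 16.48
shift cm (tool axes) [ 0.11  5.3  -0.03]
```

View pics/w5.png

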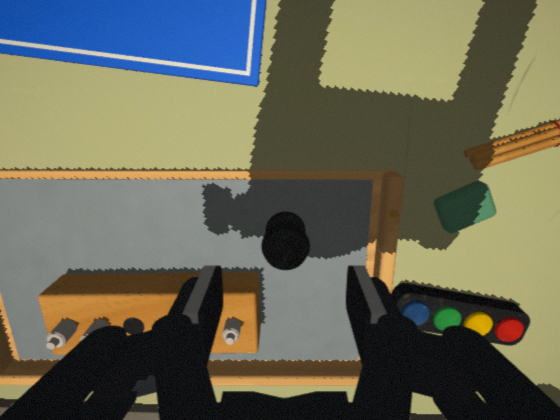

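The valve (top at 286,245) is centred between the pads. Descending.

Emit:
drive_tool(
  targets="0 2 0 0 0 0;0 2 0 0 0 0;0 1.25 0 0 0 0;0 0 0 0 0 0;0 0 0 0 0 0",
)

```text
time: 17.2
position: [0.4703, 0.3675, 0.0209]
tcp_rot: [-0.882, -1.617, 1.617]
contact_force: [-1.0, -0.5, 0.4]
finger_gap: 0.0545
```

Emit:
drive_tool(
  targets="0 0 0 0 0 0;0 0 0 0 0 0;0 0 0 0 0 0;0 0 0 0 0 0;0 0 0 0 0 0;0 0 0 0 0 0",
  hand=10,
)

```text
time: 17.95
position: [0.4706, 0.3676, 0.0216]
tcp_rot: [-0.882, -1.618, 1.616]
contact_force: [-0.7, -1.2, 5.0]
finger_gap: 0.0236
```

Emit:
drive_tool(
  targets="0 -2 0 0 0 0;0 -3 0 0 0 0;0 -3 0 0 0 0;0 0 0 0 0 0;0 0 0 0 0 0",
)

```text
time: 18.58
position: [0.4696, 0.3672, 0.1005]
tcp_rot: [-0.881, -1.617, 1.617]
contact_force: [-1.0, 0.1, -0.8]
finger_gap: 0.0236
```

Emit:
drive_tool(
  targets="-4.21 0 -.17 0 0 0;-4.21 0 -.17 0 0 0;-4.21 0 -.17 0 0 0;-4.21 0 -.17 0 0 0;-4.21 0 -.17 0 0 0;-4.21 0 -.17 0 0 0;-4.21 0 -.17 0 0 0;0 1.5 0 0 0 0;0 1.5 0 0 0 0;0 0 0 0 0 0;0 0 0 0 0 0",
)

```text
time: 19.95
position: [0.6391, 0.1271, 0.0705]
tcp_rot: [-0.88, -1.618, 1.618]
contact_force: [0.1, 0.4, -0.5]
finger_gap: 0.0235
```

```bash
python3 - <<'E'
from h import *
plan([.639,.1255,.0205])
im=optics.read_camera("wrist");inf=optics.camera_info("wrist");cv2.imwrite("pics/w6.png",im[...,::-1])
E
```

```text
pos [0.6391 0.1271 0.0705] axes x,y,z [[-0.543, 0.84, 0.001], [-0.001, 0.0, -1.0], [-0.84, -0.543, 0.001]] t 19.95
shift cm (tool axes) [-0.13  5.    0.09]
```

View pics/w6.png

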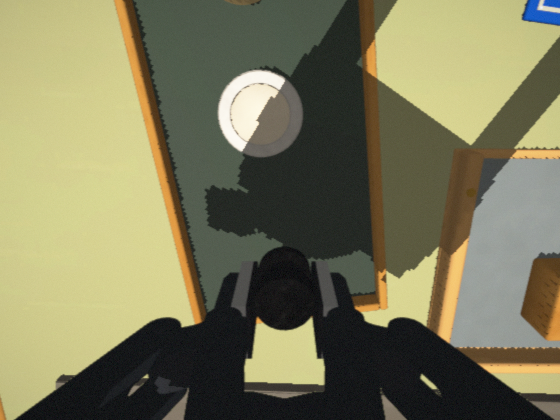

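The valve is held upright above the far end of the tray, and the white pot stands at (260,112). Lowering.

Emit:
drive_tool(
  targets="-.1 2 0 0 0 0;0 2 0 0 0 0;0 1.05 0 0 0 0;0 0 0 0 0 0;0 0 0 0 0 0",
)

```text
time: 20.62
position: [0.6399, 0.1253, 0.0195]
tcp_rot: [-0.881, -1.616, 1.617]
contact_force: [-0.5, -0.2, -0.4]
finger_gap: 0.0238
```

Emit:
drive_tool(
  targets="0 0 0 0 0 0;0 0 0 0 0 0;0 0 0 0 0 0",
  hand=55,
)

```text
time: 21.0
position: [0.6402, 0.1252, 0.0202]
tcp_rot: [-0.882, -1.617, 1.617]
contact_force: [-0.5, 0.3, -0.7]
finger_gap: 0.0468
```

Emit:
drive_tool(
  targets="0 -3 0 0 0 0;0 -5 0 0 0 0;0 -3 0 0 0 0;0 0 0 0 0 0;0 0 0 0 0 0",
)

```text
time: 21.62
position: [0.6395, 0.1252, 0.1291]
tcp_rot: [-0.88, -1.616, 1.617]
contact_force: [-0.3, -0.8, -0.7]
finger_gap: 0.0474
```

Emit:
drive_tool(
  targets="4.52 -1 -.66 0 0 0;4.52 -1 -.66 0 0 0;4.52 -1 -.66 0 0 0;4.52 0 -.66 0 0 0;4.52 0 -.66 0 0 0;0 0 0 0 0 0",
  hand=62,
)

```text
time: 22.38
position: [0.5426, 0.3355, 0.1579]
tcp_rot: [-0.875, -1.617, 1.622]
contact_force: [0.8, 0.2, 0.0]
finger_gap: 0.0533
```

Emit:
drive_tool(
  targets="0 0 0 0 10 0;0 0 0 0 10 0;0 0 0 0 10 0;0 0 0 0 10 0;0 0 0 0 10 0;0 0 0 0 10 0;0 0 0 0 10 0;0 0 0 0 10 0;0 0 0 0 10 0;0 0 0 0 0 0;0 0 0 0 0 0",
)

```text
time: 23.75
position: [0.5454, 0.3324, 0.1593]
tcp_rot: [-1.524, -0.449, 0.452]
contact_force: [0.3, -0.8, 0.1]
finger_gap: 0.0529
```

```bash
python3 - <<'E'
from h import *
plan([.547,.333,.026])
print(np.round(manip.state()["joint_positions"],2))
im=optics.read_camera("wrist");inf=optics.camera_info("wrist");cv2.imwrite("pics/w7.png",im[...,::-1])
for c,m,b in net("wrist","punch_block",2):
        ys,xs=np.nonzero(m);w=ray("wrist",np.c_[xs,ys],.029,inf)[:,:2]*1000
        (cx,cy),s,t=cv2.minAreaRect(w.astype(np.float32))
        print(c,b.tolist(),w.mean(0).round(1),round(cx,1),round(cy,1),np.round(s),round(t,1))
M=R.from_rotvec(manip.state()["tcp_rot"]).as_matrix();p=manip.state()["position"]
print("TCP column as seen at z=.029",proj("wrist",[[p[0],p[1],.029]],inf).round())
optics.read_camera("top")
for n,z in(("amber_pot",.017),("white_pot",.017),("black_valve",.023),("work_mat",.003)):
    for c,m,b in net("top",n):
        ys,xs=np.nonzero(m);print(n,c,np.round(ray("top",[[xs.mean(),ys.mean()]],z)[0]*1000,1))
E
```

```text
pos [0.5454 0.3324 0.1593] axes x,y,z [[0.839, 0.544, -0.002], [-0.001, -0.001, -1.0], [-0.544, 0.839, 0.0]] t 23.75
shift cm (tool axes) [ 0.19 13.33 -0.04]
[ 0.36  0.4   1.51 -0.    1.24 -0.21]
0.55 [287.0, 205.0, 60.0, 153.0] [550.7 332.9] 553.3 329.5 [ 42. 126.] 33.3
TCP column as seen at z=.029 [[284. 201.]]
amber_pot 0.8 [381.2  76.2  17. ]
amber_pot 0.78 [532.4  31.9  17. ]
amber_pot 0.64 [ 519.2 -103.3   17. ]
white_pot 0.53 [588.2  77.4  17. ]
black_valve 0.52 [637.1 122.8  23. ]
work_mat 0.91 [428.4 174.6   3. ]
work_mat 0.45 [590.7  75.9   3. ]
work_mat 0.31 [643.2 120.9   3. ]
```

View pics/w7.png

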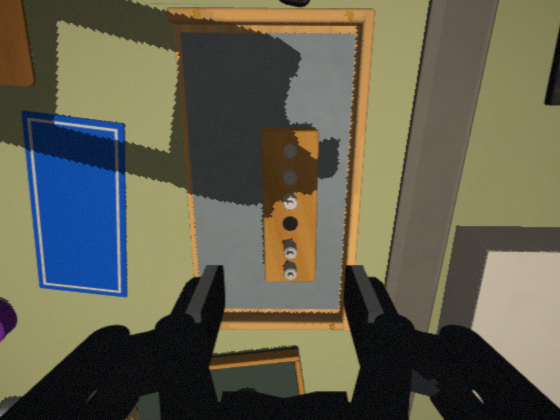

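The block top spans roughly (263,128) to (318,281), with the punch row at column 290. Both end edges are clear of the fingers. Moving down to a close look.

Emit:
drive_tool(
  targets=".46 2.5 -.4 0 0 0;0 3 0 0 0 0;0 3 0 0 0 0;0 0 0 0 0 0;0 0 0 0 0 0",
)

```text
time: 24.72
position: [0.5523, 0.3326, 0.0765]
tcp_rot: [-1.524, -0.45, 0.448]
contact_force: [0.2, -0.2, -0.2]
finger_gap: 0.053
```

```bash
python3 - <<'E'
from h import *
plan([.5515,.3315,.020])
im=optics.read_camera("wrist");inf=optics.camera_info("wrist");cv2.imwrite("pics/w8.png",im[...,::-1])
p=manip.state()["position"]
print("TCP at .029",proj("wrist",[[p[0],p[1],.029]],inf).round())
for c,m,b in net("wrist","punch_block",2):
        ys,xs=np.nonzero(m);w=ray("wrist",np.c_[xs,ys],.029,inf)[:,:2]*1000
        (cx,cy),s,t=cv2.minAreaRect(w.astype(np.float32))
        print(c,b.tolist(),w.mean(0).round(1),round(cx,1),round(cy,1),np.round(s),round(t,1))
E
```

```text
pos [0.5523 0.3326 0.0765] axes x,y,z [[0.84, 0.542, 0.001], [0.001, 0.001, -1.0], [-0.542, 0.84, -0.0]] t 24.73
shift cm (tool axes) [-0.13  5.65 -0.05]
TCP at .029 [[284. 246.]]
0.69 [282.0, 243.0, 85.0, 216.0] [549.9 334.6] 553.9 328.7 [ 43. 130.] 33.2
```

View pics/w8.png

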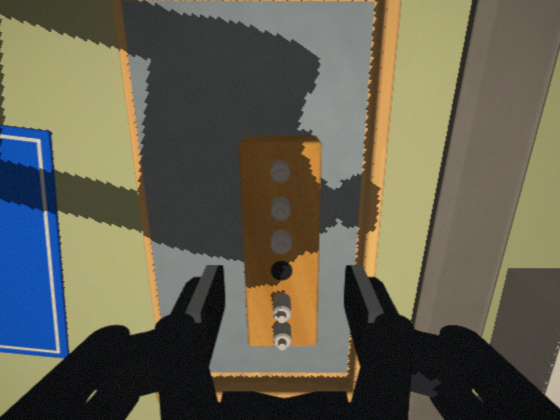

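Emit:
drive_tool(
  targets="-.15 1.5 -.5 0 0 0;0 2 0 0 0 0;0 1.5 0 0 0 0;0 .7 0 0 0 0;0 0 0 0 0 0;0 0 0 0 0 0",
)

```text
time: 25.58
position: [0.5535, 0.3275, 0.0188]
tcp_rot: [-1.524, -0.449, 0.448]
contact_force: [-0.1, 0.2, -0.4]
finger_gap: 0.0529
```

Emit:
drive_tool(
  targets="0 0 0 0 0 0;0 0 0 0 0 0;0 0 0 0 0 0;0 0 0 0 0 0;0 0 0 0 0 0",
  hand=20,
  newtons=70,
)

```text
time: 26.2
position: [0.5538, 0.3276, 0.0194]
tcp_rot: [-1.524, -0.45, 0.447]
contact_force: [-0.1, 0.8, 4.8]
finger_gap: 0.0402
```

Emit:
drive_tool(
  targets="0 -1.5 0 0 0 0;0 -2.5 0 0 0 0;0 -3 0 0 0 0;0 -3 0 0 0 0;0 0 0 0 0 0;0 0 0 0 0 0",
)

```text
time: 26.95
position: [0.552, 0.3268, 0.1169]
tcp_rot: [-1.524, -0.447, 0.45]
contact_force: [-1.0, 0.5, -4.1]
finger_gap: 0.0408
```

Emit:
drive_tool(
  targets="-3.6 0 -.23 0 0 0;-3.6 0 -.23 0 0 0;-3.6 0 -.23 0 0 0;-3.6 0 -.23 0 0 0;-3.6 0 -.23 0 0 0;0 0 0 0 3.6 0;0 0 0 0 3.6 0;0 2 0 0 0 0;0 2 0 0 0 0;0 0 0 0 0 0;0 0 0 0 0 0",
)

```text
time: 28.32
position: [0.4076, 0.2199, 0.078]
tcp_rot: [-1.542, -0.35, 0.351]
contact_force: [-0.2, 0.3, -4.1]
finger_gap: 0.0408
```

```bash
python3 - <<'E'
from h import *
plan([.4068,.2195,.0187])
im=optics.read_camera("wrist");inf=optics.camera_info("wrist");v=im[...,::-1].copy()
# overlay: mat outline expected & block bottom outline
p=manip.state()["position"]
def quad(c,t,a,b,z,col):
    u=np.array([np.cos(t),np.sin(t)]);w=np.array([-u[1],u[0]])
    P=[np.r_[np.array(c)+sx*a*u+sy*b*w,z] for sx,sy in((1,1),(1,-1),(-1,-1),(-1,1))]
    q=proj("wrist",P,inf);cv2.polylines(v,[q.round().astype(np.int32)],True,col,1)
a=np.deg2rad(25.7)
quad([.4068,.2195],a,.04,.08,.003,(0,0,255))
quad(p[:2],a,.021,.062,p[2]+.0102,(0,255,0))
cv2.imwrite("pics/w9.png",v)
for n,z in (("work_mat",.003),("punch_block",p[2]+.0102)):
  for c,m,b in net("wrist",n,1):
        ys,xs=np.nonzero(m);w=ray("wrist",np.c_[xs,ys],z,inf)[:,:2]*1000
        (cx,cy),s,t=cv2.minAreaRect(w.astype(np.float32))
        print(n,c,b.tolist(),round(cx,1),round(cy,1),np.round(s),round(t,1))
E
```

```text
pos [0.4076 0.2199 0.078 ] axes x,y,z [[0.902, 0.432, -0.001], [-0.001, -0.0, -1.0], [-0.432, 0.902, 0.0]] t 28.32
shift cm (tool axes) [-0.09  5.93 -0.01]
work_mat 0.6 [284.0, 175.0, 148.0, 174.0] 395.8 245.8 [ 80. 105.] 25.7
punch_block 0.64 [283.0, 270.0, 121.0, 254.0] 403.8 229.4 [ 41. 111.] 26.0
```

View pics/w9.png

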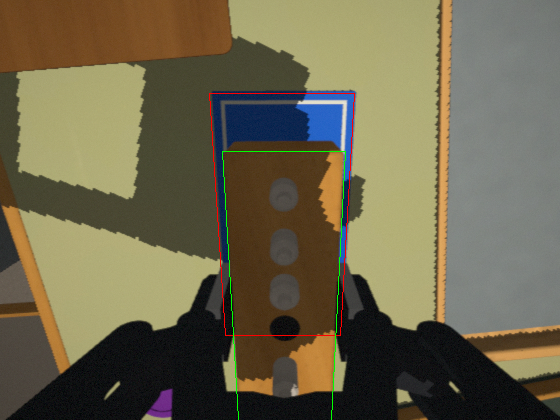

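The mat outline and assumed block outline both match the picture, so the block is centred. Lowering.

Emit:
drive_tool(
  targets="-.05 2 0 0 0 0;0 2 0 0 0 0;0 1.2 0 0 0 0;0 .7 0 0 0 0;0 0 0 0 0 0;0 0 0 0 0 0",
)

```text
time: 29.22
position: [0.4081, 0.22, 0.0198]
tcp_rot: [-1.542, -0.351, 0.35]
contact_force: [-0.0, -0.1, -4.2]
finger_gap: 0.0401
```

Emit:
drive_tool(
  targets="0 0 0 0 0 0;0 0 0 0 0 0;0 0 0 0 0 0",
  hand=64,
  newtons=30,
)

```text
time: 29.6
position: [0.408, 0.2199, 0.0197]
tcp_rot: [-1.542, -0.351, 0.35]
contact_force: [-0.1, -0.5, -0.1]
finger_gap: 0.0547
```

Emit:
drive_tool(
  targets="0 -3 0 0 0 0;0 -5 0 0 0 0;0 -4 0 0 0 0;0 0 0 0 0 0;0 0 0 0 0 0",
)

```text
time: 30.22
position: [0.4071, 0.2197, 0.1389]
tcp_rot: [-1.542, -0.35, 0.351]
contact_force: [0.2, -0.5, 0.3]
finger_gap: 0.0547
```

Emit:
drive_tool(
  targets="0 0 0 0 -9.7 0;0 0 0 0 -9.7 0;0 0 0 0 -9.7 0;0 0 0 0 -9.7 0;0 0 0 0 -9.7 0;0 0 0 0 -9.7 0;0 0 0 0 -9.7 0;0 0 0 0 -9.7 0;0 0 0 0 -9.7 0;0 0 0 0 -9.7 0;0 0 0 0 0 0;0 0 0 0 0 0",
)

```text
time: 31.72
position: [0.4069, 0.2196, 0.1383]
tcp_rot: [-0.885, -1.611, 1.613]
contact_force: [-0.7, -0.6, -0.5]
finger_gap: 0.0547
```

```bash
python3 - <<'E'
from h import *
plan([.587,.080,.11])
plan([.6400,.1253,.11])
im=optics.read_camera("wrist");inf=optics.camera_info("wrist");cv2.imwrite("pics/w10.png",im[...,::-1])
for n,z in (("work_mat",.003),("punch_block",.028)):
  for c,m,b in net("wrist",n,1):
        ys,xs=np.nonzero(m);w=ray("wrist",np.c_[xs,ys],z,inf)[:,:2]*1000
        (cx,cy),s,t=cv2.minAreaRect(w.astype(np.float32))
        print(n,c,b.tolist(),round(cx,1),round(cy,1),np.round(s),round(t,1))
E
```

```text
pos [0.4069 0.2196 0.1383] axes x,y,z [[-0.536, 0.844, 0.001], [-0.002, -0.0, -1.0], [-0.844, -0.536, 0.002]] t 31.73
shift cm (tool axes) [-21.45   2.8   -7.73]
pos [0.4069 0.2196 0.1383] axes x,y,z [[-0.536, 0.844, 0.001], [-0.002, -0.0, -1.0], [-0.844, -0.536, 0.002]] t 31.73
shift cm (tool axes) [-20.46   2.79 -14.63]
work_mat 0.86 [290.0, 196.0, 219.0, 120.0] 406.7 221.1 [ 81. 160.] 26.1
punch_block 0.75 [283.0, 206.0, 180.0, 74.0] 405.5 219.3 [ 47. 124.] 26.2
```

View pics/w10.png

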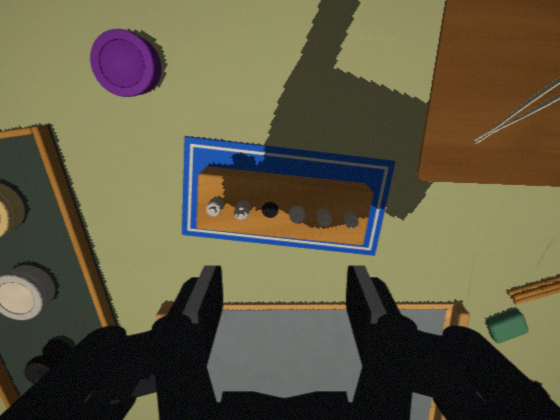

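The block lies lengthwise within the mat's border, and its rectangle is about 2 mm off the mat centre. Next is returning the valve.

Emit:
drive_tool(
  targets="-4.09 0 -2.93 0 0 0;-4.09 0 -2.93 0 0 0;-4.09 0 -2.93 0 0 0;-4.09 0 -2.93 0 0 0;-4.09 0 -2.93 0 0 0;0 3 0 0 0 0;0 3 0 0 0 0;0 0 0 0 0 0;0 0 0 0 0 0",
)

```text
time: 33.0
position: [0.6417, 0.1266, 0.0803]
tcp_rot: [-0.885, -1.615, 1.614]
contact_force: [-0.3, 0.2, -0.1]
finger_gap: 0.0546
```

```bash
python3 - <<'E'
from h import *
plan([.6400,.1253,.0205])
E
```

```text
pos [0.6417 0.1266 0.0803] axes x,y,z [[-0.539, 0.843, -0.001], [0.001, -0.0, -1.0], [-0.843, -0.539, -0.001]] t 33.0
shift cm (tool axes) [-0.01  5.98  0.22]
```

Emit:
drive_tool(
  targets="0 2 .2 0 0 0;0 2 0 0 0 0;0 1.5 0 0 0 0;0 .45 0 0 0 0;0 0 0 0 0 0;0 0 0 0 0 0",
)

```text
time: 33.75
position: [0.64, 0.1254, 0.0205]
tcp_rot: [-0.885, -1.616, 1.614]
contact_force: [-0.0, 0.6, 0.3]
finger_gap: 0.0548
```

Emit:
drive_tool(
  targets="0 0 0 0 0 0;0 0 0 0 0 0;0 0 0 0 0 0;0 0 0 0 0 0;0 0 0 0 0 0;0 0 0 0 0 0",
  hand=10,
)

```text
time: 34.5
position: [0.6401, 0.1253, 0.0206]
tcp_rot: [-0.885, -1.616, 1.615]
contact_force: [-0.1, 0.3, 6.5]
finger_gap: 0.0235
```

Emit:
drive_tool(
  targets="0 -2 0 0 0 0;0 -3 0 0 0 0;0 -3 0 0 0 0;0 0 0 0 0 0;0 0 0 0 0 0",
)

```text
time: 35.12
position: [0.6388, 0.1254, 0.0993]
tcp_rot: [-0.883, -1.614, 1.615]
contact_force: [-0.2, 0.1, -0.1]
finger_gap: 0.0239
```

```bash
python3 - <<'E'
from h import *
plan([.4706,.3676,.0214])
E
```

```text
pos [0.6388 0.1254 0.0993] axes x,y,z [[-0.539, 0.842, 0.001], [-0.001, 0.0, -1.0], [-0.842, -0.539, 0.001]] t 35.12
shift cm (tool axes) [29.46  7.81  1.11]
```

Emit:
drive_tool(
  targets="4.21 0 .16 0 0 0;4.21 0 .16 0 0 0;4.21 0 .16 0 0 0;4.21 0 .16 0 0 0;4.21 0 .16 0 0 0;4.21 0 .16 0 0 0;4.2 0 .15 0 0 0;0 2 0 0 0 0;0 2 0 0 0 0;0 0 0 0 0 0;0 0 0 0 0 0",
)

```text
time: 36.5
position: [0.4719, 0.3667, 0.0594]
tcp_rot: [-0.885, -1.613, 1.614]
contact_force: [0.7, 0.5, 0.0]
finger_gap: 0.0234
```

```bash
python3 - <<'E'
from h import *
plan([.4706,.3676,.0214])
E
```

```text
pos [0.4719 0.3667 0.0594] axes x,y,z [[-0.538, 0.843, -0.0], [-0.001, -0.0, -1.0], [-0.843, -0.538, 0.001]] t 36.5
shift cm (tool axes) [0.15 3.8  0.06]
```

Emit:
drive_tool(
  targets=".15 1.5 .06 0 0 0;0 1.5 0 0 0 0;0 .8 0 0 0 0;0 0 0 0 0 0;0 0 0 0 0 0;0 0 0 0 0 0",
)

```text
time: 37.25
position: [0.4699, 0.3685, 0.0215]
tcp_rot: [-0.884, -1.615, 1.615]
contact_force: [0.0, 0.6, -0.4]
finger_gap: 0.0235
```

Emit:
drive_tool(
  targets="0 0 0 0 0 0;0 0 0 0 0 0;0 0 0 0 0 0",
  hand=64,
)

```text
time: 37.62
position: [0.4701, 0.3686, 0.0219]
tcp_rot: [-0.884, -1.615, 1.615]
contact_force: [0.4, -0.5, 0.8]
finger_gap: 0.0549
```

Emit:
drive_tool(
  targets="0 -3 0 0 0 0;0 -5 0 0 0 0;0 -1 0 0 0 0;0 0 0 0 0 0;0 0 0 0 0 0",
)

```text
time: 38.25
position: [0.469, 0.368, 0.1102]
tcp_rot: [-0.882, -1.612, 1.616]
contact_force: [-1.1, 0.2, 0.5]
finger_gap: 0.0546
```

```bash
python3 - <<'E'
from h import *
plan([.5339,.0345,.0237])
E
```

```text
pos [0.469  0.368  0.1102] axes x,y,z [[-0.539, 0.842, 0.0], [-0.002, -0.001, -1.0], [-0.842, -0.539, 0.003]] t 38.25
shift cm (tool axes) [-31.6    8.67  12.48]
```

Emit:
drive_tool(
  targets="-4.51 0 1.78 0 0 0;-4.51 0 1.78 0 0 0;-4.51 0 1.78 0 0 0;-4.51 0 1.78 0 0 0;-4.51 0 1.78 0 0 0;-4.51 0 1.78 0 0 0;-4.51 0 1.78 0 0 0;0 2 0 0 0 0;0 2 0 0 0 0;0 0 0 0 0 0;0 0 0 0 0 0",
)

```text
time: 39.62
position: [0.5349, 0.0356, 0.0715]
tcp_rot: [-0.883, -1.614, 1.615]
contact_force: [-0.3, 0.7, 0.4]
finger_gap: 0.0549
```

```bash
python3 - <<'E'
from h import *
plan([.5339,.0345,.0237])
E
```

```text
pos [0.5349 0.0356 0.0715] axes x,y,z [[-0.539, 0.842, 0.001], [-0.001, 0.0, -1.0], [-0.842, -0.539, 0.001]] t 39.62
shift cm (tool axes) [-0.04  4.78  0.14]
```

Emit:
drive_tool(
  targets="-.04 2 .14 0 0 0;0 1.6 0 0 0 0;0 1.2 0 0 0 0;0 0 0 0 0 0;0 0 0 0 0 0",
)

```text
time: 40.25
position: [0.5346, 0.0344, 0.0242]
tcp_rot: [-0.885, -1.615, 1.615]
contact_force: [0.2, -1.0, 0.8]
finger_gap: 0.0548
```

Emit:
drive_tool(
  targets="0 0 0 0 0 0;0 0 0 0 0 0;0 0 0 0 0 0;0 0 0 0 0 0",
  hand=30,
)

```text
time: 40.75
position: [0.5349, 0.0343, 0.0247]
tcp_rot: [-0.885, -1.616, 1.615]
contact_force: [-1.6, 0.0, 6.1]
finger_gap: 0.0395
```

Emit:
drive_tool(
  targets="0 -2 0 0 0 0;0 -3 0 0 0 0;0 -3 0 0 0 0;0 0 0 0 0 0;0 0 0 0 0 0",
)

```text
time: 41.38
position: [0.5337, 0.0344, 0.1032]
tcp_rot: [-0.883, -1.614, 1.615]
contact_force: [0.1, 0.1, -0.5]
finger_gap: 0.0397
```

```bash
python3 - <<'E'
from h import *
plan([.5430,.2556,.0243])
E
```

```text
pos [0.5337 0.0344 0.1032] axes x,y,z [[-0.539, 0.842, 0.0], [-0.001, 0.0, -1.0], [-0.842, -0.539, 0.001]] t 41.38
shift cm (tool axes) [ 18.13   7.89 -12.7 ]
```

Emit:
drive_tool(
  targets="3.63 0 -2.54 0 0 0;3.63 0 -2.54 0 0 0;3.63 0 -2.54 0 0 0;3.62 0 -2.54 0 0 0;3.62 0 -2.54 0 0 0;0 2 0 0 0 0;0 2 0 0 0 0;0 0 0 0 0 0;0 0 0 0 0 0",
)

```text
time: 42.5
position: [0.5436, 0.2544, 0.0634]
tcp_rot: [-0.884, -1.613, 1.614]
contact_force: [0.4, 0.1, -0.1]
finger_gap: 0.04
```

```bash
python3 - <<'E'
from h import *
plan([.5430,.2556,.0243])
E
```

```text
pos [0.5436 0.2544 0.0634] axes x,y,z [[-0.538, 0.843, 0.0], [-0.001, -0.0, -1.0], [-0.843, -0.538, 0.001]] t 42.5
shift cm (tool axes) [ 0.13  3.91 -0.02]
```

Emit:
drive_tool(
  targets=".08 1.6 0 0 0 0;0 1.5 0 0 0 0;0 .8 0 0 0 0;0 0 0 0 0 0;0 0 0 0 0 0",
)

```text
time: 43.12
position: [0.5429, 0.2561, 0.0244]
tcp_rot: [-0.884, -1.614, 1.615]
contact_force: [-0.0, 0.0, -0.1]
finger_gap: 0.0399
```

Emit:
drive_tool(
  targets="0 0 0 0 0 0;0 0 0 0 0 0;0 0 0 0 0 0",
  hand=64,
)

```text
time: 43.5
position: [0.5431, 0.2562, 0.0248]
tcp_rot: [-0.884, -1.615, 1.615]
contact_force: [0.3, 0.8, 0.0]
finger_gap: 0.0548
```

Emit:
drive_tool(
  targets="0 -3 0 0 0 0;0 -5 0 0 0 0;0 0 0 0 0 0;0 0 0 0 0 0",
)

```text
time: 44.0
position: [0.5429, 0.2561, 0.1047]
tcp_rot: [-0.884, -1.615, 1.615]
contact_force: [0.4, -0.7, -0.4]
finger_gap: 0.0545
```

```bash
python3 - <<'E'
from h import *
plan([.5872,.0801,.0243])
E
```

```text
pos [0.5429 0.2561 0.1047] axes x,y,z [[-0.539, 0.842, -0.0], [0.0, 0.0, -1.0], [-0.842, -0.539, -0.0]] t 44.0
shift cm (tool axes) [-17.22   8.04   5.75]
```

Emit:
drive_tool(
  targets="-4.31 0 1.44 0 0 0;-4.31 0 1.44 0 0 0;-4.3 0 1.44 0 0 0;-4.3 0 1.43 0 0 0;0 2 0 0 0 0;0 2 0 0 0 0;0 0 0 0 0 0;0 0 0 0 0 0",
)

```text
time: 45.0
position: [0.5869, 0.0813, 0.0643]
tcp_rot: [-0.882, -1.615, 1.616]
contact_force: [0.5, -0.1, 0.7]
finger_gap: 0.0546
```

```bash
python3 - <<'E'
from h import *
plan([.5872,.0801,.0243])
E
```

```text
pos [0.5869 0.0813 0.0643] axes x,y,z [[-0.54, 0.842, 0.001], [-0.001, 0.0, -1.0], [-0.842, -0.54, 0.001]] t 45.0
shift cm (tool axes) [-0.12  4.    0.04]
```

Emit:
drive_tool(
  targets="-.06 1.6 .02 0 0 0;0 1.5 0 0 0 0;0 .9 0 0 0 0;0 0 0 0 0 0;0 0 0 0 0 0",
)

```text
time: 45.62
position: [0.5878, 0.0794, 0.025]
tcp_rot: [-0.884, -1.615, 1.615]
contact_force: [0.5, 0.4, -0.0]
finger_gap: 0.0546
```

Emit:
drive_tool(
  targets="0 0 0 0 0 0;0 0 0 0 0 0;0 0 0 0 0 0;0 0 0 0 0 0",
  hand=30,
)

```text
time: 46.12
position: [0.5883, 0.0794, 0.0256]
tcp_rot: [-0.886, -1.616, 1.615]
contact_force: [-1.1, 0.4, 6.9]
finger_gap: 0.0396
```

Emit:
drive_tool(
  targets="0 -2 0 0 0 0;0 -3 0 0 0 0;0 -3 0 0 0 0;0 0 0 0 0 0;0 0 0 0 0 0",
)

```text
time: 46.75
position: [0.5871, 0.0796, 0.1046]
tcp_rot: [-0.883, -1.614, 1.615]
contact_force: [-0.3, 0.0, -1.6]
finger_gap: 0.0395
```

```bash
python3 - <<'E'
from h import *
plan([.5074,.3119,.0240])
E
```

```text
pos [0.5871 0.0796 0.1046] axes x,y,z [[-0.539, 0.842, 0.0], [-0.0, 0.0, -1.0], [-0.842, -0.539, 0.0]] t 46.75
shift cm (tool axes) [23.86  8.07 -5.81]
```

Emit:
drive_tool(
  targets="3.98 0 -.97 0 0 0;3.98 0 -.97 0 0 0;3.98 0 -.97 0 0 0;3.98 0 -.97 0 0 0;3.97 0 -.97 0 0 0;3.97 0 -.96 0 0 0;0 2 0 0 0 0;0 2 0 0 0 0;0 0 0 0 0 0;0 0 0 0 0 0",
)

```text
time: 48.0
position: [0.5083, 0.3109, 0.0644]
tcp_rot: [-0.884, -1.613, 1.614]
contact_force: [-0.2, -0.1, -0.2]
finger_gap: 0.0398
```

```bash
python3 - <<'E'
from h import *
plan([.5074,.3119,.0240])
E
```

```text
pos [0.5083 0.3109 0.0644] axes x,y,z [[-0.538, 0.843, 0.0], [-0.001, -0.0, -1.0], [-0.843, -0.538, 0.001]] t 48.0
shift cm (tool axes) [0.13 4.04 0.01]
```

Emit:
drive_tool(
  targets=".06 1.6 0 0 0 0;0 1.4 0 0 0 0;0 .75 0 0 0 0;0 0 0 0 0 0;0 0 0 0 0 0",
)

```text
time: 48.62
position: [0.5077, 0.3124, 0.0273]
tcp_rot: [-0.884, -1.615, 1.615]
contact_force: [-0.1, -0.5, -0.1]
finger_gap: 0.0402
```

Emit:
drive_tool(
  targets="0 0 0 0 0 0;0 0 0 0 0 0;0 0 0 0 0 0",
  hand=64,
)

```text
time: 49.0
position: [0.5077, 0.3124, 0.0275]
tcp_rot: [-0.884, -1.615, 1.615]
contact_force: [-0.2, 0.3, -0.5]
finger_gap: 0.0541
```

Emit:
drive_tool(
  targets="0 -3 0 0 0 0;0 -5 0 0 0 0;0 -5 2 0 0 0;0 -5 4 0 0 0;0 0 4 0 0 0;0 0 0 0 0 0;0 0 0 0 0 0",
)

```text
time: 49.88
position: [0.4247, 0.2592, 0.2063]
tcp_rot: [-0.885, -1.616, 1.614]
contact_force: [1.5, -1.0, 0.0]
finger_gap: 0.0545
```

```bash
python3 - <<'E'
from h import *
im=optics.read_camera("wrist");inf=optics.camera_info("wrist");cv2.imwrite("pics/w11.png",im[...,::-1])
for n,z in (("work_mat",.003),("punch_block",.028),("amber_pot",.018),("white_pot",.018),("black_valve",.024)):
  for c,m,b in net("wrist",n,2):
        ys,xs=np.nonzero(m);w=ray("wrist",np.c_[xs,ys],z,inf)[:,:2]*1000
        (cx,cy),s,t=cv2.minAreaRect(w.astype(np.float32))
        print(n,c,b.tolist(),"centroid",w.mean(0).round(1),"rect",round(cx,1),round(cy,1),np.round(s),round(t,1))
E
```

```text
work_mat 0.79 [262.0, 137.0, 182.0, 106.0] centroid [400.5 219.8] rect 406.4 221.3 [ 81. 161.] 25.6
punch_block 0.72 [256.0, 143.0, 146.0, 65.0] centroid [406.5 219.7] rect 406.6 220.2 [ 44. 124.] 26.2
amber_pot 0.95 [127.0, 23.0, 59.0, 47.0] centroid [381.8  82.3] rect 383.0 82.8 [34. 45.] 32.6
amber_pot 0.59 [216.0, 270.0, 42.0, 41.0] centroid [531.2 256.2] rect 534.1 256.2 [42. 42.] 87.4
white_pot 0.77 [284.0, 276.0, 42.0, 48.0] centroid [505.1 312.2] rect 505.8 312.4 [50. 42.] 32.6
black_valve 0.5 [351.0, 271.0, 20.0, 32.0] centroid [462.9 357.7] rect 465.9 358.4 [33. 19.] 5.2
black_valve 0.4 [6.0, 26.0, 12.0, 51.0] centroid [436.9   4.9] rect 435.3 5.4 [36.  9.] 18.3
```

View pics/w11.png

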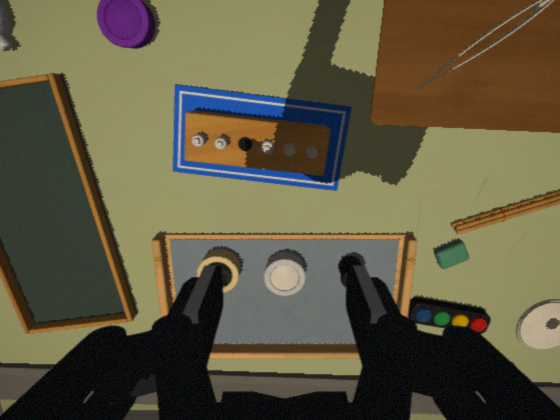

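White pot and block are good, but amber and valve are partly hidden by the fingers. Backing off for one clean check.

Emit:
drive_tool(
  targets="0 0 4 0 0 0;0 0 3 0 0 0;0 0 0 0 0 0;0 0 0 0 0 0;0 0 0 0 0 0",
)

```text
time: 50.8
position: [0.366, 0.2216, 0.2063]
tcp_rot: [-0.884, -1.615, 1.615]
contact_force: [-0.0, 0.1, 0.2]
finger_gap: 0.0546
```

```bash
python3 - <<'E'
from h import *
def show(c):
  im=optics.read_camera(c);inf=optics.camera_info(c);cv2.imwrite(f"pics/{c}12.png",im[...,::-1])
  for n,z in (("amber_pot",.018),("white_pot",.018),("black_valve",.024),("putty",.01),("oil_block",.014),("tally",.015)):
    for k,m,b in net(c,n,3):
        ys,xs=np.nonzero(m);w=ray(c,np.c_[xs,ys],z,inf)[:,:2]*1000
        print(c,n,k,b.tolist(),w.mean(0).round(1))
show("wrist");show("top")
print(manip.state()["contact_force"],manip.state()["time"])
E
```

```text
wrist amber_pot 0.7 [139.0, 109.0, 54.0, 50.0] [379.1  80.3]
wrist amber_pot 0.59 [227.0, 330.0, 29.0, 41.0] [535.6 260.3]
wrist amber_pot 0.26 [15.0, 107.0, 30.0, 58.0] [435.4 -10.1]
wrist white_pot 0.79 [286.0, 333.0, 39.0, 45.0] [504.1 311.6]
wrist black_valve 0.89 [347.0, 335.0, 17.0, 36.0] [467.2 363.6]
wrist black_valve 0.22 [445.0, 315.0, 32.0, 24.0] [393.4 432.8]
wrist putty 0.62 [444.0, 315.0, 32.0, 21.0] [397.7 444. ]
wrist tally 0.75 [16.0, 106.0, 31.0, 54.0] [436.7 -11.9]
top amber_pot 0.75 [236.0, 192.0, 20.0, 21.0] [540.5 253.4]
top amber_pot 0.73 [406.0, 202.0, 23.0, 20.0] [ 518.4 -102.9]
top amber_pot 0.53 [324.0, 269.0, 21.0, 20.0] [381.4  76.9]
top white_pot 0.7 [210.0, 210.0, 23.0, 20.0] [508.3 310.6]
top putty 0.58 [143.0, 261.0, 16.0, 16.0] [398.8 444.8]
top putty 0.18 [237.0, 194.0, 21.0, 22.0] [542.3 253. ]
top oil_block 0.91 [124.0, 233.0, 43.0, 26.0] [456.9 489.4]
top tally 0.84 [372.0, 240.0, 25.0, 18.0] [442.9 -26.6]
[-0.10092486  0.51222526 -0.39381985] 51.5
```

View pics/wrist12.png

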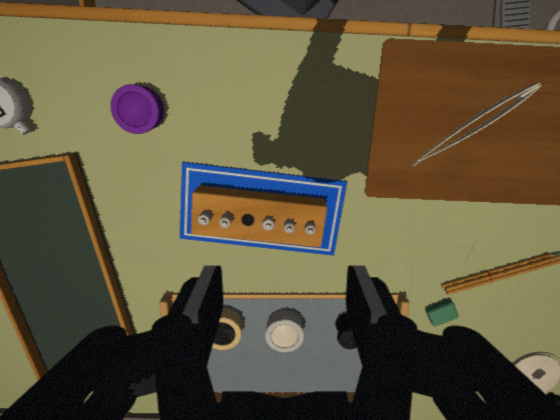

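All three are upright on their spots, the block is on the mat, the bystanders haven't moved, and the gripper is clear. Handing in.

```bash
python3 -c "
from plant import manip
print(manip.finish_job())"
```

```text
the job is handed in; nothing more can be done
None
```

I moved both pots and the valve upright into the tray, then put the punch block on the blue mat. After that I returned the white pot, amber pot and valve to their original spots. The job was handed in at about 51.5 s of the 136 s allowed.

**Last checks:**

| Thing | Final check |
|---|---|
| Amber pot and white pot | within about 3 mm of their start positions in the top camera |
| Valve | about 2–4 mm from its start position in the wrist camera; about 1 mm by the tool position at release |
| Punch block | about 1 mm from the mat centre, aligned within 1° |
| Putty, oil-cup block, tally counter | within about 2 mm of where they were |
| Gripper | open, well above everything, contact force about zero |

**Disagreements:**
- **Amber pot:** the last wrist-camera reading put it about 8–9 mm off. The finger hid part of the pot, so I went by the top camera and the tool position at release.
- **Valve:** it was also partly hidden by a finger in the last wrist pictures, and the top-camera network did not report it in the final check.

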